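# Stand the kit case battery end down on the pad holder

### The job

Lift the aluminium kit case by its swinging handle and see which end dips: that is the heavy end, where the battery is packed. Stand the case heavy end down on the grey pad holder, on the rubber rest on that side of the upright plate which lets the case's lid face away from the plate, square to the plate, and let go. Do not drop it, and leave the other tin and the jar where they are.

Things in the scene. Friction and masses are not known exactly. Their poses are not given: they have to be found in the camera images.
- case: Closed aluminium kit case with a swinging handle, lying flat, lid up: 130 x 60 x 50 mm (x length, y width, z height), ~0.7 kg. Origin: centre of the underside; z points out through the lid (a panel raised 6 mm). The ends look alike; nothing outside shows which is heavy; it may lie at any heading. Hung by the handle, its heavy end swings straight down; the lid then faces where that end pointed.
- grip (a point): Middle of the handle's black grip, a flat bar along the case's y, 56 mm long, 16 thick, 20 high, upright at the start 130 mm above the underside. Two arms, 36 mm either side, hinge nearly freely on the case's sides at mid-length, mid-height, 105 mm from the grip. Swinging ends pass 35 mm below this point; hanging, the low end is 170 mm below it. Released, the handle stays up by itself.
- rack: Fixed grey plastic pad holder: base 120 (x) by 210 mm (y), 6 thick, with an upright plate across its middle, 8 mm thick in y, 110 long in x, its top 70 mm above the table. Origin: centre of the underside, z up. Each side has a flat rubber rest, 84 x 60 mm, centred 60 mm from the origin along +y or -y, 6 mm above the table. The case stands in the middle of a rest, lid parallel to the plate.
- tin: Bystander: plain aluminium tin with a cap lid and no handle, 114 x 74 x 54 mm, origin at the centre of its underside. Leave it alone.
- jar: Bystander: lidded white ceramic jar, 84 mm across and 115 mm high, origin at the centre of its underside. Leave it alone.
Not all that is in view belongs to the job. Leave any green look-alike of the case alone.

How it is judged:
On the way:
1. the case is lifted clear and hangs heavy end down (height (world z) of case above 0.1 m and angle between case's own x axis and vertical above 2.7 rad), for 0.2 s.
At the end, for the whole second after the job is handed in: The case stands on the pad holder with its heavy end down, upright within 10 degrees, its lid facing away from the plate and square to it within 12 degrees, centred on one of the two rubber rests within 20 mm each way, at rest and released (angle between case's own x axis and vertical above 2.96 rad and angle between the z axis of case and the y axis of rack, either way round below 0.21 rad and x of case in the frame of rack between -0.02 and 0.02 m and (y of case in the frame of rack between 0.015 and 0.055 m or y of case in the frame of rack between -0.055 and -0.015 m) and z of case in the frame of rack between 0.064 and 0.08 m and linear speed of case below 0.03 m/s and angular speed of case below 0.2 rad/s); the robot touches nothing.
It fails at once if the other tin is moved by more than 30 mm (distance of tin from where it was at the start of the episode above 0.03 m).
It fails at once if the jar is moved by more than 30 mm (distance of jar from where it was at the start of the episode above 0.03 m).
It fails at once if the case is dropped from more than about 40 mm (height (world z) of case above 0.1 m and contact force between the fingers and case below 0.02 N and linear speed of case above 0.4 m/s).
It also fails if it takes over 45 s, if anything falls off the work surface, if the arm or the gripper's body presses on something with over 40 N, if the wrist force passes 120 N, or if a joint passes its speed limit or range.

### The arm

A 6-joint arm with a two-finger parallel gripper is mounted at the origin on the work surface. World frame = base frame: x ahead of the robot, y to its left, z up, the work surface at z = 0. Lengths are in m, angles in rad, forces in N, time in s.
With the tool pointing down it reaches from about 0.35 to 0.975 m from the base axis. Payload 4.9 kg.
Tool frame: the origin (TCP) lies between the finger pads; the fingertips stand robot.nose_length ahead of it and the grasp point (between the pads) lies 5 mm behind it (robot.nose_length is the distance from the TCP to the fingertips, in m); z points along the fingers, y is the direction in which the jaws open and shut (so a half turn about z gives the same grasp; the last joint's range is limited). The gripper opens to 85 mm and grips with 20 to 120 N. Pads are 22 mm wide; open, the fingers measure 114 mm over their backs; the gripper's body (76 mm by 85 mm) begins 54 mm behind the grasp point. The pads swing forward as they close: fully open they stand 13 mm farther back than shut.
Start: joints at [1.178, 0.053, 1.613, -0, 1.476, -0.119], TCP at [0.169, 0.602, 0.245] pointing down, gripper open.
Joint ranges: [-3.01, 3.01], [-1.01, 2.22], [0.06, 2.58], [-1.02, 4.17], [0.09, 2.62], [-3.14, 3.14]. Speed limits (rad/s): [2.57, 2.57, 3.14, 3.14, 3.14, 3.14].

### API

Orientations are given as a unit quaternion [w, x, y, z].
In Python, from bench import robot gives the robot as it stands.
- The arm moves only by the tool drive_tool, never from a script. Its argument "moves" is a list of rows, each a list of 7 numbers: the closure, from 0 (fully open) to 1 (shut), then the shift along the world's x, y, z in m, then the turn, a rotation vector about the world's x, y, z in degrees. In form: [[claw, x, y, z, wx, wy, wz], ...]. A call has 1 to 12 rows; each row is the pose to reach, as a shift and turn from the pose commanded when the call began; what a row does not reach only later rows make up. A row lasts 1/10 s, in which the tool goes at most 50 mm and 8.59 degrees, less where a joint would pass 70% of its speed; a pose out of reach is approached as far as the arm can. A call with a gripper value outside its range is refused whole. The fingers move at their own pace and stop on an object; "force" is the grip in N (left out, the last holds). Time passes only in rows, so rows that repeat a pose let the fingers close. It gives the time, the measured TCP pose, the force and the opening at its end, in the units of the state.
- robot.read_state(): the state, without advancing time (a new reading comes with each control period).
- robot.snapshot(name): name is "scene" or "top" or "wrist"; returns a dict with "frame" (384x512x3 uint8, red, green, blue), "intrinsics" (3x3 intrinsics, pixels), "extrinsics" (4x4, takes a point from world to camera coordinates). Camera axes: x right, y up, looking along -z (the intrinsics and any distortion apply to the point x, -y, -z); pixel columns grow to the right and rows downward; lengths in m; the calibration is good to about 2 mm. A picture is of the moment at which its call begins. There is no depth.
- robot.job_done(): hands the job in, once; it reports no verdict.
Trained networks look in the newest picture that a camera, given by its name, has taken for a name from the list of things; names that differ only in an ending like _2 or _b are one class to them, and where a whole thing is asked for, a point or a joint stands for the part that bears it (a point fixed in the world has none). Each returns a list of dicts, best first, with "p" (0 to 1); they miss things now and then, are a little off and sometimes report something else, mostly with a low value. They report only what shows in the picture. A call takes as long as a camera call. They do not tell look-alikes from the thing itself.
- robot.cut_out(name, camera): "mask" (384x512 bool, what is visible of it) and "box" ([centre column, centre row, width, height] in pixels, round what is visible of it).
The state is a dict: "time": time; "joint_positions": joint angles; "dq": joint speeds; "tau": joint torques, N m; "ee_pos": TCP position; "tool_rot": TCP orientation; "wrist_force": force on the tool from outside, world axes, zero at the start; "wrist_torque": the same for the moment, N m; "gripper_width": finger opening in m.
Only numpy, scipy, OpenCV 4.12 (cv2) and the standard library are available. Lean on these libraries where they do the work, as an engineer would, in place of code of your own. Each camera call takes 0.05 s, during which the arm holds its last target.

## Working session

There is one attempt and no reset: what is moved stays moved. The work goes in short steps, Python scripts to look and compute and a tool call to move; the robot and the scene stay as the last step left them, time stands still between calls to the robot, and variables do not carry over. Pictures are saved under pics/ and viewed, and the job is handed in when it is done.

Besides the shell and the picture viewer there is one more tool, called after ">>>" as name(argument=value, ...), one argument or row to a line, values as JSON. drive_tool: Moves the arm, as the interface text tells. Its arguments: {"type":"object","properties":{"moves":{"type":"array","items":{"type":"array","items":{"type":"number"}}},"force":{"type":"number"}},"required":["moves"]}

```bash
mkdir -p pics; cat > h.py <<'E'
import numpy as np, cv2
from bench import robot
def snap(n,f):
    s=robot.snapshot(n); cv2.imwrite(f'pics/{f}.png',s['frame'][:,:,::-1]); return s
def proj(s,P):
    P=np.atleast_2d(P); E=np.array(s['extrinsics']);K=np.array(s['intrinsics'])
    c=P@E[:3,:3].T+E[:3,3]; c=c*[1,-1,-1]; u=c@K.T; return u[:,:2]/u[:,2:]
def ray(s,u,v):
    E=np.array(s['extrinsics']);K=np.array(s['intrinsics'])
    d=np.linalg.inv(K)@[u,v,1]; d=d*[1,-1,-1]; R=E[:3,:3]; return -R.T@E[:3,3], R.T@d
def onz(s,u,v,z):
    o,d=ray(s,u,v); return o+d*(z-o[2])/d[2]
E
python3 - <<'E'
from h import *
for c in ['scene','top','wrist']:
    s=snap(c,c+'0')
    print(c,ray(s,256,192))
    for n in ['case','grip','rack','tin','jar']:
        for r in robot.cut_out(n,c)[:3]: print(n,round(r['p'],2),np.round(r['box']),r['mask'].sum())
print(robot.nose_length, robot.read_state())
E
```

```text
scene (array([ 1.02216629, -0.22091973,  0.7819457 ]), array([-0.54924332,  0.21678943, -0.80723174]))
case 0.84 [283. 256.  62.  58.] 2135
case 0.82 [196. 194.  58.  61.] 1820
case 0.75 [120. 203.  51.  65.] 1879
grip 0.92 [286. 254.  14.  60.] 283
grip 0.88 [194. 192.  14.  55.] 321
grip 0.77 [116. 192.  45.  39.] 533
rack 0.95 [320. 185.  86.  60.] 2875
tin 0.28 [195. 192.  13.  54.] 355
top (array([ 0.50226404, -0.04244079,  1.05023436]), array([ 0.06709842,  0.0016578 , -0.99775004]))
case 0.87 [298. 289.  42.  62.] 1899
case 0.84 [251. 129.  59.  49.] 1774
case 0.72 [390. 251.  61.  66.] 2045
grip 0.87 [319. 227.  21.  37.] 290
grip 0.86 [398. 254.  47.  27.] 333
grip 0.83 [298. 296.  39.  12.] 330
rack 0.56 [171. 215.  98.  66.] 4543
tin 0.69 [324. 105.  42.  43.] 1339
tin 0.57 [162. 108.  56.  57.] 1752
jar 0.9 [324. 105.  40.  43.] 1353
wrist (array([0.09451411, 0.6239408 , 0.37354764]), array([ 0.28380928, -0.08745879, -0.95492843]))
rack 0.76 [106. 369.  49.  29.] 896
0.014 {'time': 0.9, 'joint_positions': array([ 1.17801777e+00,  5.26755561e-02,  1.61285764e+00, -1.51549926e-05,
        1.47601396e+00, -1.19006265e-01]), 'dq': array([-3.15572152e-04,  1.24707998e-03,  1.28504717e-03,  2.35093084e-04,
       -5.26249590e-05,  3.75141811e-04]), 'tau': array([ 3.64853768e-04, -3.93657911e+01, -3.70481122e+01, -5.06551601e-05,
        3.71002352e-04, -6.54445927e-06]), 'ee_pos': array([0.16898339, 0.60171659, 0.24534408]), 'tool_rot': array([1.30557213e-05, 1.36458343e-01, 9.90645810e-01, 2.00984558e-05]), 'wrist_force': array([ 0.57036719,  0.75989916, -0.54077023]), 'wrist_torque': array([-0.01241654, -0.00603096,  0.02602166]), 'gripper_width': 0.08536402856886219}
```

View pics/top0.png

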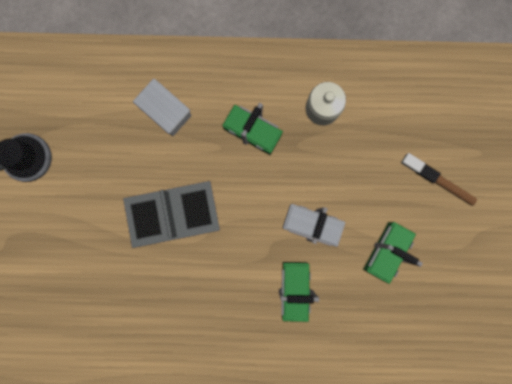

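View pics/scene0.png

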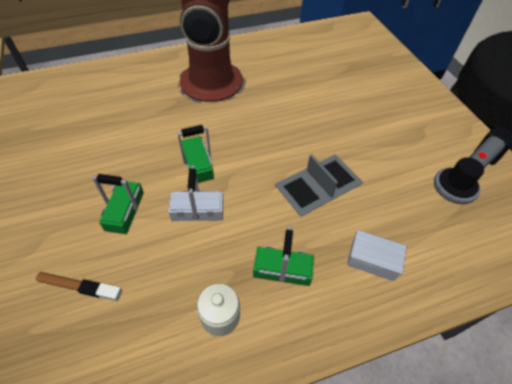

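The top view shows the aluminium case at about (314,226) with its grip at (320,225). The rack is at (171,215), the jar at (327,103), the tin at (162,107), and there are three green look-alikes. Next I'll zoom in to get exact values.

```bash
python3 - <<'E'
from h import *
t=cv2.imread('pics/top0.png'); s=cv2.imread('pics/scene0.png')
a=cv2.resize(t[170:270,100:220],None,fx=4,fy=4,interpolation=cv2.INTER_CUBIC)
b=cv2.resize(t[190:260,270:360],None,fx=4,fy=4,interpolation=cv2.INTER_CUBIC)
c=cv2.resize(s[160:230,150:240],None,fx=4,fy=4,interpolation=cv2.INTER_CUBIC)
o=np.zeros((600,800,3),np.uint8); o[:400,:480]=a; o[:280,:360][:0]; o[0:280,480-0:800]=b[:,:320]; o[300:580,480:800]=c[:,:320]
cv2.imwrite('pics/z0.png',o)
T=robot.snapshot('top'); 
g=[r for r in robot.cut_out('grip','top')]
for r in g: 
    v,u=np.nonzero(r['mask']); print('top grip',r['p'],u.mean(),v.mean())
S=robot.snapshot('scene')
for r in robot.cut_out('grip','scene'):
    v,u=np.nonzero(r['mask']); print('sc grip',r['p'],u.mean(),v.mean())
for n in ['rack']:
  robot.snapshot('top')
  r=robot.cut_out(n,'top')
  if r:
    c=cv2.minAreaRect(np.argwhere(r[0]['mask'])[:,::-1].astype(np.float32)); print(n,c,[onz(T,*p,0.006).round(3) for p in cv2.boxPoints(c)])
print('jar',onz(T,327,103,.1),'tin',onz(T,162,107,.054),'green', [onz(T,*p,.05).round(3) for p in [(253,130),(296,292),(391,252)]])
E
```

```text
top grip 0.86 319.07142857142856 223.00751879699249
top grip 0.83 399.6621621621622 253.17837837837837
top grip 0.74 250.82822085889572 120.85889570552148
top grip 0.68 299.6719160104987 297.37795275590554
sc grip 0.75 286.6884272997033 250.3946587537092
sc grip 0.71 193.48232323232324 136.04545454545453
sc grip 0.54 192.6771159874608 189.19122257053291
rack ((170.693603515625, 213.16734313964844), (51.3052978515625, 89.95948028564453), 78.88695526123047) [array([0.554, 0.275, 0.006]), array([0.6  , 0.069, 0.006]), array([0.482, 0.042, 0.006]), array([0.437, 0.247, 0.006])]
jar [ 0.76309978 -0.19056363  0.1       ] tin [0.75832021 0.17740246 0.054     ] green [array([ 0.711, -0.031,  0.05 ]), array([ 0.349, -0.135,  0.05 ]), array([ 0.442, -0.345,  0.05 ])]
```

View pics/z0.png

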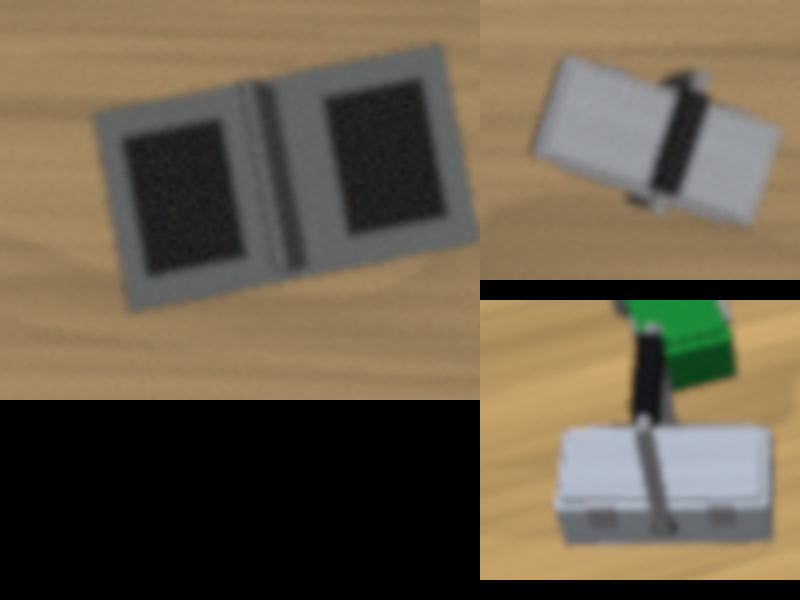

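```bash
python3 - <<'E'
from h import *
T=robot.snapshot('top');S=robot.snapshot('scene')
f=lambda x,y,ox,oy:((x+.5)/4-.5+ox,(y+.5)/4-.5+oy)
R=[onz(T,*f(*p,100,170),.006) for p in [(95,113),(440,43),(478,240),(128,312)]]
R=np.array(R);print(R.round(3));c=R.mean(0);ly=(R[0]+R[3]-R[1]-R[2]);print('rack',c,'ylen',np.linalg.norm(ly)/2,'yaw of y axis',np.degrees(np.arctan2(ly[1],ly[0])))
lx=R[0]+R[1]-R[2]-R[3];print('xlen',np.linalg.norm(lx)/2,np.degrees(np.arctan2(lx[1],lx[0])))
C=np.array([onz(T,*f(x-480,y,270,190),.05) for x,y in [(565,57),(780,128),(752,228),(533,155)]])
l=C[0]+C[3]-C[1]-C[2];w=C[0]+C[1]-C[2]-C[3]
print('case',C.round(3),C.mean(0),np.linalg.norm(l)/2,np.degrees(np.arctan2(l[1],l[0])),np.linalg.norm(w)/2,np.degrees(np.arctan2(w[1],w[0])))
gt=f(678-480,141,270,190);gs=f(648-480,376-300,150,160)
g=onz(T,*gt,.14);print('grip z=.14',g)
e=[onz(T,*f(x-480,y,270,190),.14) for x,y in[(688,90),(667,193)]];d=e[0]-e[1];print(np.linalg.norm(d),np.degrees(np.arctan2(d[1],d[0])))
print(gs,proj(S,[g[0],g[1],.13]),proj(S,[g[0],g[1],.14]))
E
```

```text
[[0.552 0.271 0.006]
 [0.598 0.069 0.006]
 [0.482 0.044 0.006]
 [0.436 0.247 0.006]]
rack [0.51680952 0.15775664 0.006     ] ylen 0.20777531034698796 yaw of y axis 102.84315328941258
xlen 0.11823208841667797 12.14912767145062
case [[ 0.544 -0.12   0.05 ]
 [ 0.507 -0.241  0.05 ]
 [ 0.451 -0.226  0.05 ]
 [ 0.489 -0.103  0.05 ]] [ 0.49804392 -0.17244877  0.05      ] 0.12782342663775564 72.92203414501958 0.058019635034018746 -16.06381209962736
grip z=.14 [ 0.49909729 -0.17126944  0.14      ]
0.053618450811339285 -10.77686223435032
(191.625, 178.625) [[191.9448024  179.13587008]] [[191.42967949 176.37186872]]
```

>>> drive_tool(
  moves=[
    [0,0.33,-0.773,0,0,0,-0.9],
    [0,0.33,-0.773,0,0,0,-0.9],
    [0,0.33,-0.773,0,0,0,-0.9],
    [0,0.33,-0.773,0,0,0,-0.9],
    [0,0.33,-0.773,0,0,0,-0.9],
    [0,0.33,-0.773,0,0,0,-0.9],
    [0,0.33,-0.773,0,0,0,-0.9],
    [0,0.33,-0.773,0,0,0,-0.9],
    [0,0.33,-0.773,0,0,0,-0.9],
    [0,0.33,-0.773,0,0,0,-0.9],
    [0,0.33,-0.773,0,0,0,-0.9],
    [0,0.33,-0.773,0,0,0,-0.9],
  ],
)

```text
time: 2.5
ee_pos: [0.405, 0.0478, 0.2458]
tool_rot: [0.001, 0.144, 0.99, 0.0]
wrist_force: [0.1, 1.5, 0.5]
gripper_width: 0.0853
```

>>> drive_tool(
  moves=[
    [0,0.094,-0.221,0,0,0,0],
    [0,0.094,-0.221,0,0,0,0],
    [0,0.094,-0.221,0,0,0,0],
    [0,0.094,-0.221,0,0,0,0],
    [0,0.094,-0.221,0,0,0,0],
    [0,0.094,-0.221,0,0,0,0],
    [0,0.094,-0.221,0,0,0,0],
  ],
)

```text
time: 3.2
ee_pos: [0.4985, -0.1717, 0.245]
tool_rot: [-0.0, 0.145, 0.989, 0.0]
wrist_force: [-1.0, 1.0, 0.5]
gripper_width: 0.0854
```

```bash
python3 - <<'E'
from h import *
s=snap('wrist','w1');S=snap('scene','s1')
from scipy.spatial.transform import Rotation as Ro
st=robot.read_state();q=st['tool_rot'];print(st['ee_pos'],Ro.from_quat([q[1],q[2],q[3],q[0]]).as_matrix().round(3))
for r in robot.cut_out('grip','wrist'):
    v,u=np.nonzero(r['mask']); print(r['p'],r['box'],cv2.minAreaRect(np.c_[u,v].astype(np.float32)))
h=np.radians(-16.6);d=np.array([np.cos(h),np.sin(h),0])
for z in(.12,.14):print(z,proj(s,[np.array([.499,-.171,z])+k*d for k in(-.028,0,.028)]).round(1).tolist())
E
```

```text
[ 0.49830308 -0.17034106  0.2452468 ] [[-0.959  0.285 -0.   ]
 [ 0.285  0.959  0.   ]
 [ 0.     0.    -1.   ]]
0.92 [248.6, 28.6, 97.2, 50.7] ((248.5, 26.499996185302734), (92.99998474121094, 52.99999237060547), 0.0)
0.81 [258.3, 186.3, 14.2, 89.2] ((257.38726806640625, 186.0096893310547), (16.91971206665039, 88.12246704101562), 1.4320961236953735)
0.79 [82.3, 181.7, 125.2, 44.4] ((83.10391235351562, 180.64059448242188), (126.38607025146484, 44.254905700683594), 8.530766487121582)
0.79 [417.1, 307.4, 37.5, 106.0] ((420.6346740722656, 304.8189697265625), (106.86610412597656, 31.929319381713867), 78.91743469238281)
0.12 [[257.4, 163.7], [257.5, 191.5], [257.6, 217.6]]
0.14 [[257.4, 168.0], [257.5, 197.8], [257.6, 225.7]]
```

View pics/w1.png

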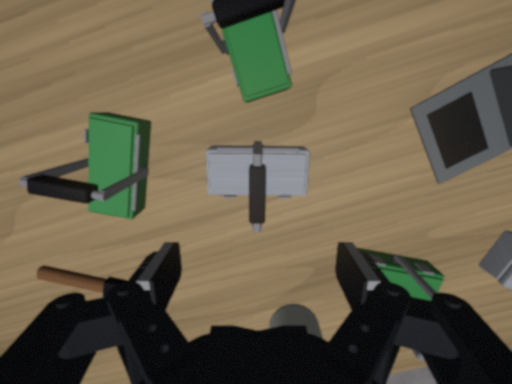

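The wrist view shows the case grip at about column 258, rows 165–225. That matches my projection, and the jaws are square to it. Next I'll descend and grip.

>>> drive_tool(
  moves=[
    [0,0.0005,0,-0.05,0,0,0],
    [0,0.0005,0,-0.1,0,0,0],
    [0,0.0005,0,-0.122,0,0,0],
    [0,0.0005,0,-0.122,0,0,0],
    [1,0.0005,0,-0.122,0,0,0],
    [1,0.0005,0,-0.122,0,0,0],
    [1,0.0005,0,-0.122,0,0,0],
    [1,0.0005,0,-0.122,0,0,0],
    [1,0.0005,0,-0.122,0,0,0],
    [1,0.0005,0,-0.122,0,0,0],
  ],
  force=60,
)

```text
time: 4.35
ee_pos: [0.4998, -0.1719, 0.1247]
tool_rot: [0.001, 0.144, 0.99, -0.001]
wrist_force: [-1.1, -0.9, 4.2]
gripper_width: 0.015
```

```bash
python3 - <<'E'
from h import *
s=snap('scene','s2');a=cv2.imread('pics/s2.png');cv2.imwrite('pics/s2z.png',cv2.resize(a[80:260,100:340],None,fx=3,fy=3))
E
```

```text
(no output)
```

View pics/s2z.png

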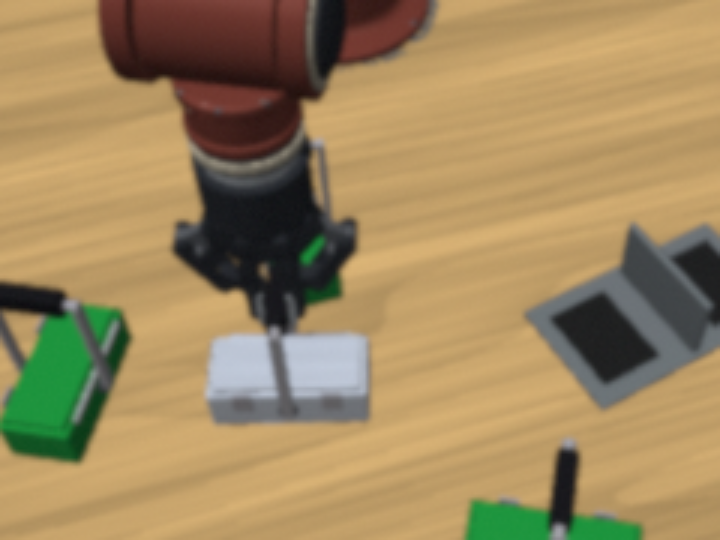

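The jaws have stopped on the bar at 15 mm, and the case is still flat. I'll lift it slowly.

>>> drive_tool(
  moves=[
    [1,0,0,0.015,0,0,0],
    [1,0,0,0.03,0,0,0],
    [1,0,0,0.045,0,0,0],
    [1,0,0,0.06,0,0,0],
    [1,0,0,0.08,0,0,0],
    [1,0,0,0.1,0,0,0],
    [1,0,0,0.12,0,0,0],
    [1,0,0,0.14,0,0,0],
    [1,0,0,0.16,0,0,0],
    [1,0,0,0.17,0,0,0],
    [1,0,0,0.17,0,0,0],
    [1,0,0,0.17,0,0,0],
  ],
)

```text
time: 5.6
ee_pos: [0.4987, -0.171, 0.2925]
tool_rot: [-0.001, 0.144, 0.99, 0.0]
wrist_force: [0.5, 0.8, -7.4]
gripper_width: 0.0149
```

```bash
python3 - <<'E'
from h import *
s=snap('scene','s3');snap('wrist','w3');a=cv2.imread('pics/s3.png');cv2.imwrite('pics/s3z.png',cv2.resize(a[80:260,100:340],None,fx=3,fy=3))
E
```

```text
(no output)
```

View pics/s3z.png

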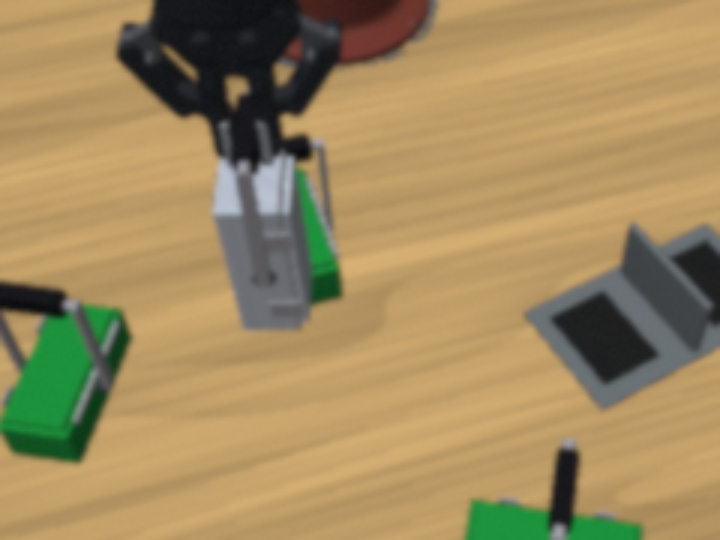

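View pics/w3.png

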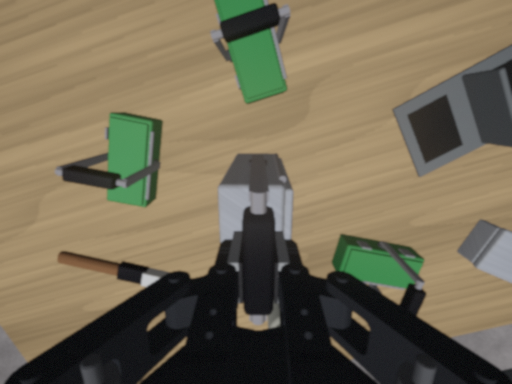

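```bash
python3 - <<'E'
from h import *
a=cv2.imread('pics/s3.png')[125:195,160:220];b=cv2.imread('pics/w3.png')[145:250,205:305]
o=np.zeros((560,800,3),np.uint8);a=cv2.resize(a,(400,467),interpolation=cv2.INTER_CUBIC);b=cv2.resize(b,(400,420),interpolation=cv2.INTER_CUBIC)
o[:467,:400]=a;o[:420,400:]=b;cv2.imwrite('pics/z3.png',o)
E
```

```text
(no output)
```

View pics/z3.png

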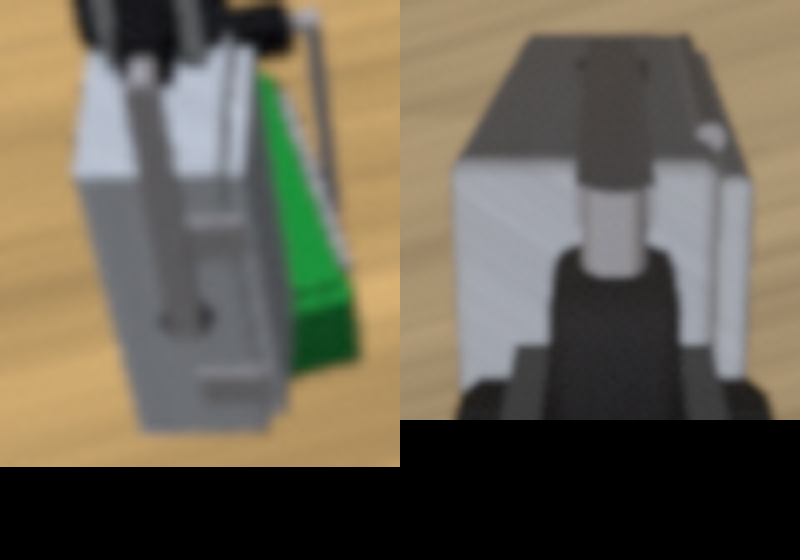

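The lid step is on the right, which is the +y side, so the heavy end was the +y end. The target is the rack's +y rest, with a yaw of +29°. I'll move over there smoothly.

>>> drive_tool(
  moves=[
    [1,0,0.002,0,0,0,0.2],
    [1,0,0.009,0,0,0,0.7],
    [1,0,0.02,0,0,0,1.5],
    [1,0,0.034,0,0,0,2.5],
    [1,0.001,0.051,0,0,0,3.8],
    [1,0.001,0.071,0,0,0,5.3],
    [1,0.001,0.093,0,0,0,6.9],
    [1,0.002,0.116,0,0,0,8.7],
    [1,0.002,0.141,0,0,0,10.6],
    [1,0.002,0.167,0,0,0,12.5],
    [1,0.0025,0.1935,0,0,0,14.5],
  ],
)

```text
time: 6.8
ee_pos: [0.5011, 0.0245, 0.2934]
tool_rot: [0.0, 0.017, 1.0, 0.0]
wrist_force: [1.1, 0.2, -7.3]
gripper_width: 0.0154
```

>>> drive_tool(
  moves=[
    [1,0.0005,0.0265,0,0,0,2],
    [1,0.0005,0.0525,0,0,0,3.9],
    [1,0.001,0.0775,0,0,0,5.8],
    [1,0.001,0.1005,0,0,0,7.6],
    [1,0.001,0.1225,0,0,0,9.2],
    [1,0.002,0.1425,0,0,0,10.7],
    [1,0.002,0.1595,0,0,0,12],
    [1,0.002,0.1735,0,0,0,13],
    [1,0.0025,0.1845,0,0,0,13.8],
    [1,0.0025,0.1915,0,0,0,14.3],
    [1,0.0025,0.1935,0,0,0,14.5],
    [1,0.0025,0.1935,0,0,0,14.5],
  ],
)

```text
time: 8.0
ee_pos: [0.5041, 0.2158, 0.2933]
tool_rot: [-0.0, -0.108, 0.994, -0.0]
wrist_force: [-0.0, -0.1, -6.1]
gripper_width: 0.0152
```

>>> drive_tool(
  moves=[
    [1,0,0,-0.01,0,0,0],
    [1,0,0,-0.03,0,0,0],
    [1,0,0,-0.05,0,0,0],
    [1,0,0,-0.065,0,0,0],
    [1,0,0,-0.08,0,0,0],
    [1,0,0,-0.09,0,0,0],
    [1,0,0,-0.095,0,0,0],
    [1,0,0,-0.095,0,0,0],
    [1,0,0,-0.095,0,0,0],
    [1,0,0,-0.095,0,0,0],
  ],
)

```text
time: 9.0
ee_pos: [0.5047, 0.2161, 0.1996]
tool_rot: [0.001, -0.108, 0.994, 0.0]
wrist_force: [-0.9, 0.1, -6.9]
gripper_width: 0.015
```

```bash
python3 - <<'E'
from h import *
s=snap('scene','s4');snap('wrist','w4');snap('top','t4');a=cv2.imread('pics/s4.png')[90:250,230:390];cv2.imwrite('pics/s4z.png',cv2.resize(a,None,fx=3.6,fy=3.6,interpolation=cv2.INTER_CUBIC))
from scipy.spatial.transform import Rotation as Ro
st=robot.read_state();q=st['tool_rot'];m=Ro.from_quat([q[1],q[2],q[3],q[0]]).as_matrix();print(st['time'],st['ee_pos'],np.degrees(np.arctan2(m[1,1],m[0,1])),st['wrist_force'])
E
```

```text
9.15 [0.50443223 0.21601891 0.19909328] 102.41482020687538 [ 0.54374168  1.32653733 -6.03580833]
```

View pics/s4z.png

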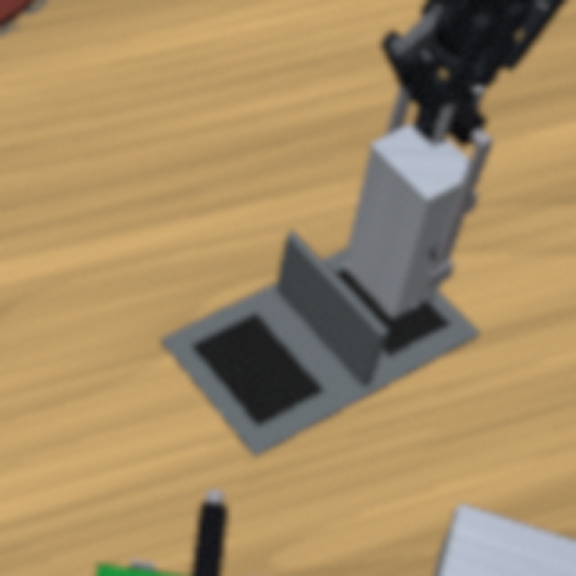

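View pics/w4.png

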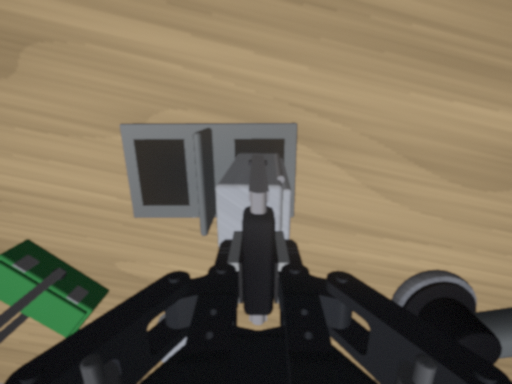

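The case hangs square above the +y rest with its lid away from the plate. I'll lower it.

>>> drive_tool(
  moves=[
    [1,0,0,-0.01,0,0,0],
    [1,0,0,-0.018,0,0,0],
    [1,0,0,-0.022,0,0,0],
    [1,0,0,-0.025,0,0,0],
    [1,0,0,-0.027,0,0,0],
    [1,0,0,-0.027,0,0,0],
  ],
)

```text
time: 9.75
ee_pos: [0.5042, 0.216, 0.1715]
tool_rot: [0.0, -0.108, 0.994, 0.0]
wrist_force: [1.0, 0.5, -6.8]
gripper_width: 0.0152
```

>>> drive_tool(
  moves=[
    [1,0,0,-0.001,0,0,0],
    [1,0,0,-0.002,0,0,0],
    [1,0,0,-0.003,0,0,0],
    [1,0,0,-0.003,0,0,0],
  ],
)

```text
time: 10.15
ee_pos: [0.5049, 0.2167, 0.1708]
tool_rot: [0.001, -0.108, 0.994, 0.001]
wrist_force: [-3.2, 1.8, 5.3]
gripper_width: 0.0149
```

>>> drive_tool(
  moves=[
    [1,0,0,0.001,0,0,0],
    [1,0,0,0.001,0,0,0],
  ],
)

```text
time: 10.35
ee_pos: [0.5047, 0.2165, 0.1708]
tool_rot: [0.001, -0.108, 0.994, 0.001]
wrist_force: [-2.4, 2.8, 4.7]
gripper_width: 0.0151
```

```bash
python3 - <<'E'
from h import *
s=snap('scene','s5');a=cv2.imread('pics/s5.png')[90:250,230:390];a=cv2.resize(a,None,fx=3.6,fy=3.6,interpolation=cv2.INTER_CUBIC)
g=np.array([.5045,.2165,0]);h=np.radians(102.4);l=np.array([np.cos(h),np.sin(h),0]);w=np.array([l[1],-l[0],0])
P=[g+i*.025*l+j*.03*w+np.array([0,0,z]) for z in(.006,.136) for i,j in((-1,-1),(-1,1),(1,1),(1,-1))]
p=((proj(s,P)-[230,90]+.5)*3.6).astype(int)
for q in(p[:4],p[4:]): cv2.polylines(a,[q.reshape(-1,1,2)],True,(0,0,255),1)
for k in range(4): cv2.line(a,p[k].tolist(),p[k+4].tolist(),(0,0,255),1)
cv2.imwrite('pics/s5z.png',a);print(robot.read_state()['wrist_force'])
E
```

```text
[-2.67665221  3.16472163  6.08905935]
```

View pics/s5z.png

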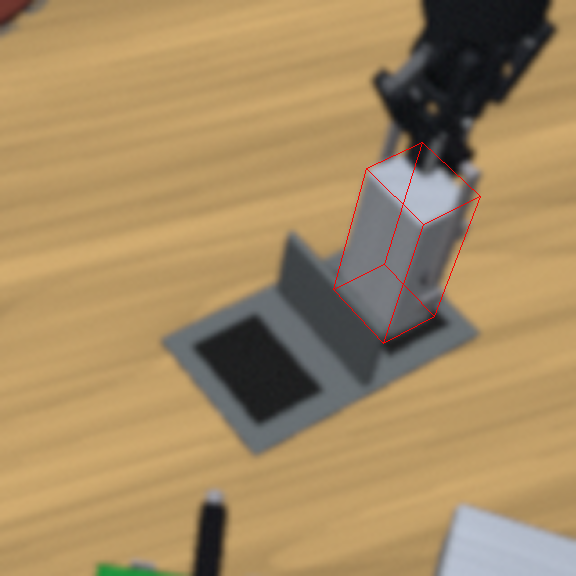

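>>> drive_tool(
  moves=[
    [1,0,0,0.001,0,0,0],
    [1,0,0,0.001,0,0,0],
    [1,0,0,0.001,0,0,0],
  ],
)

```text
time: 10.7
ee_pos: [0.5044, 0.2162, 0.1708]
tool_rot: [0.001, -0.108, 0.994, 0.0]
wrist_force: [-2.6, 3.0, 4.8]
gripper_width: 0.0151
```

>>> drive_tool(
  moves=[
    [1,0,0,0.0007,0,0,0],
    [1,0,0,0.0007,0,0,0],
    [1,0,0,0.0007,0,0,0],
  ],
)

```text
time: 11.0
ee_pos: [0.5043, 0.2159, 0.171]
tool_rot: [0.0, -0.108, 0.994, 0.0]
wrist_force: [-1.0, 2.9, 2.2]
gripper_width: 0.0152
```

Only a small preload remains, so I'll release.

>>> drive_tool(
  moves=[
    [0.75,0,0,0,0,0,0],
    [0.65,0,0,0,0,0,0],
    [0.5,0,0,0,0,0,0],
    [0.3,0,0,0,0,0,0],
    [0,0,0,0,0,0,0],
    [0,0,0,0,0,0,0],
    [0,0,0,0,0,0,0],
    [0,0,0,0,0,0,0],
  ],
)

```text
time: 11.8
ee_pos: [0.5041, 0.2159, 0.171]
tool_rot: [0.0, -0.108, 0.994, -0.0]
wrist_force: [0.4, -0.8, -0.6]
gripper_width: 0.0851
```

```bash
python3 - <<'E'
from h import *
s=snap('scene','s6');a=cv2.imread('pics/s6.png')[90:250,230:390];a=cv2.resize(a,None,fx=3.6,fy=3.6,interpolation=cv2.INTER_CUBIC)
cv2.imwrite('pics/s6z.png',a);print(robot.read_state()['wrist_force'])
E
```

```text
[ 0.25399796 -0.12848035 -0.02712836]
```

View pics/s6z.png

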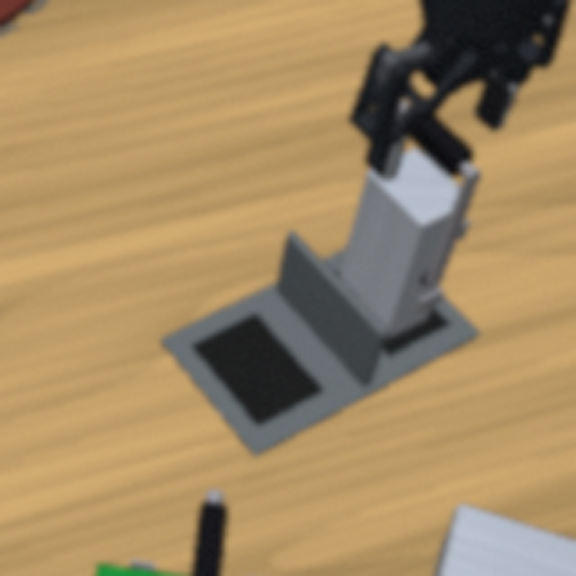

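The case stands upright with its handle up and the fingers clear. I'll retreat straight up, then sideways so the cameras have a clear view.

>>> drive_tool(
  moves=[
    [0,0,0,0.02,0,0,0],
    [0,0,0,0.05,0,0,0],
    [0,0,0,0.1,0,0,0],
    [0,0,0,0.13,0,0,0],
    [0,0,0.05,0.13,0,0,0],
    [0,-0.03,0.1,0.13,0,0,0],
    [0,-0.06,0.15,0.13,0,0,0],
    [0,-0.09,0.2,0.13,0,0,0],
    [0,-0.12,0.24,0.13,0,0,0],
    [0,-0.15,0.28,0.13,0,0,0],
    [0,-0.15,0.28,0.13,0,0,0],
    [0,-0.15,0.28,0.13,0,0,0],
  ],
)

```text
time: 13.05
ee_pos: [0.3517, 0.4982, 0.3008]
tool_rot: [-0.0, -0.111, 0.994, 0.0]
wrist_force: [0.6, 0.1, -0.1]
gripper_width: 0.0855
```

```bash
python3 - <<'E'
from h import *
o=np.zeros((600,800,3),np.uint8)
h=np.radians(102.5);l=np.array([np.cos(h),np.sin(h),0]);w=np.array([l[1],-l[0],0]);g=np.array([.5168,.1578,0])+.06*l
for c,(x0,y0),off in(('scene',(290,120),0),('top',(100,160),400)):
    s=snap(c,c+'7');a=cv2.imread(f'pics/{c}7.png')[y0:y0+100,x0:x0+100];a=cv2.resize(a,(400,400),interpolation=cv2.INTER_CUBIC)
    o[:400,off:off+400]=a
    P=[g+i*.025*l+j*.03*w+np.array([0,0,.136]) for i,j in((-1,-1),(-1,1),(1,1),(1,-1))]
    p=((proj(s,P)-[x0,y0]+.5)*4).astype(int)
    for q in p: cv2.circle(o,(int(q[0])+off,int(q[1])),3,(0,0,255),-1)
cv2.imwrite('pics/z7.png',o)
E
```

```text
(no output)
```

View pics/z7.png

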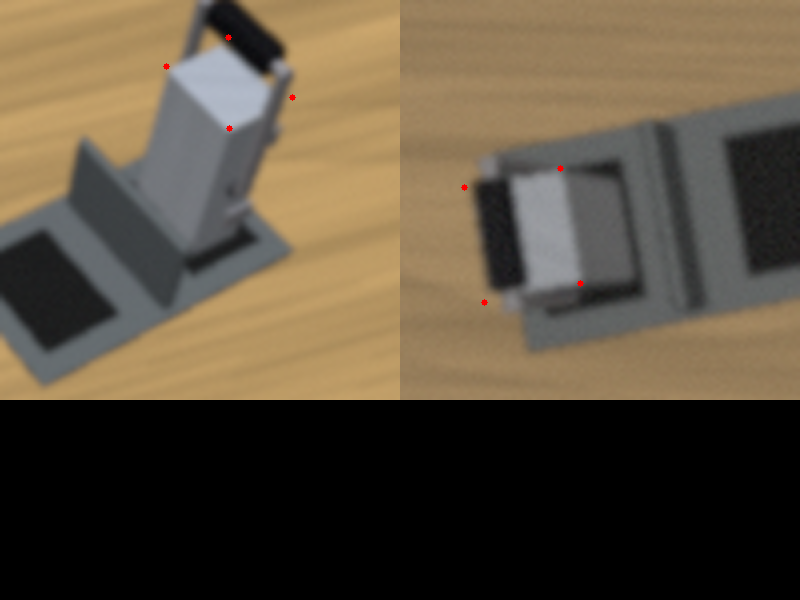

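View pics/top7.png

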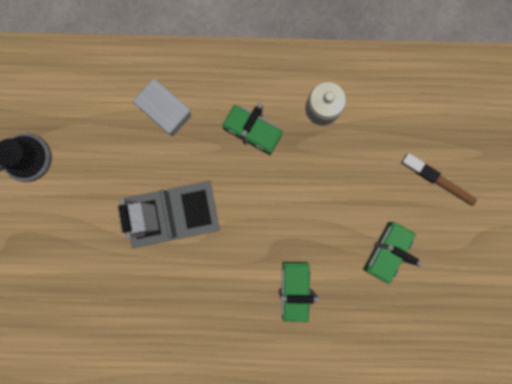

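The case is upright on the +y rest. Its top inner edge falls within about 2 mm of the prediction in the top view, and the tin, jar and look-alikes haven't moved. I'm handing the job in.

```bash
python3 -c "
from bench import robot
print(robot.job_done()); print(robot.read_state()['time'])"
```

```text
the job is handed in; nothing more can be done
None
the job is handed in; nothing more can be done
```

The case is standing heavy end down on the pad holder's +y rubber rest, released and upright, and I handed the job in at about 13 s. No verdict was reported.

- **Heavy end:** when I lifted the case by its handle, the end pointing toward +y dipped. The raised lid then faced +y in both the scene and wrist pictures.
- **Placing:** I turned the case about 29° to line up with the plate and lowered it onto the +y rest with the lid facing away from the plate. After contact I backed off slightly to reduce the preload, then opened the gripper and moved clear.
- **Last checks:** in the top view, the case's upper edge on the plate side was within about 2 mm of where I expected it. The tin, jar and green look-alikes looked unmoved.
- **Small disagreement:** while I still held the case, its lower edge in the scene picture was a few mm off my drawn model. The wrist force, 5 N after contact, was slow to drop and still 2 N just before release. The case did not visibly move when I let go.

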